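# Put the four chisels back in their fitted inserts

### The arm

A 6-joint arm with a two-finger parallel gripper is mounted at the origin on the work surface. World frame = base frame: x ahead of the robot, y to its left, z up, the work surface at z = 0. Lengths are in m, angles in rad, forces in N, time in s.
With the tool pointing down it reaches from about 0.325 to 0.9 m from the base axis. Payload 6.1 kg.
Tool frame: the origin (TCP) lies at the very end of the fingers, on their centre line; the grasp point (between the pads) lies 19 mm behind it; z points along the fingers, y is the line along which they close (so a half turn about z gives the same grasp; the last joint's range is limited). The gripper opens to 87 mm and grips with 3 to 60 N. Pads are 19 mm wide; open, the fingers measure 117 mm over their backs; the gripper's body (75 mm by 190 mm) begins 51 mm behind the grasp point.
Start: joints at [-1.364, 0.22, 1.526, -0, 1.395, -0.126], TCP at [0.204, -0.591, 0.223] pointing down, gripper open.
Joint ranges: [-2.98, 2.98], [-0.91, 2.08], [0.09, 2.57], [-1.24, 4.39], [0.2, 2.65], [-2.68, 2.68]. Speed limits (rad/s): [2.57, 2.57, 3.01, 3.14, 3.14, 3.14].

### API

Orientations are given as a rotation vector (axis times angle).
In Python, from rig import ctrl gives the robot as it stands.
- The arm moves only by the tool send_rows, never from a script. Its argument "increments" is a list of rows, each an object of numbers: "dx", "dy", "dz": the shift along the tool's x, y, z scaled (see below); "spin": the turn about the tool's z scaled (see below); "grip": the opening, from -1 (shut) to 1 (fully open). A call has 1 to 12 rows; each row is the pose to reach, as a shift and turn from the pose commanded when the call began, along the tool's axes at that moment; what a row does not reach only later rows make up. The controller multiplies each number of a shift by 0.12 m and each number of a turn by 45 degrees. A row lasts 1/10 s, in which the tool goes at most 50 mm and 8.59 degrees, less where a joint would pass 70% of its speed; a pose out of reach is approached as far as the arm can. A call with a number of a shift or a turn outside -1 to 1 is refused whole. A call with a gripper value outside its range is refused whole. The fingers move at their own pace and stop on an object; "force" is the grip in N (left out, the last holds). Time passes only in rows, so rows that repeat a pose let the fingers close. It gives the time, the measured TCP pose, the force, the opening and the grip force at its end, in the units of the state.
- ctrl.sense(): the state, without advancing time (a new reading comes with each control period).
- ctrl.get_image(name): name is "scene" or "top" or "wrist"; returns the picture (480x640x3 uint8, blue, green, red); there is no depth.
- ctrl.camera_params(name): a dict with "K" (3x3 intrinsics, pixels), "world_to_cam" (4x4, takes a point from world to camera coordinates). Camera axes: x right, y up, looking along -z (the intrinsics and any distortion apply to the point x, -y, -z); pixel columns grow to the right and rows downward; lengths in m; the calibration is good to about 2 mm. A picture is of the moment at which its call begins: read the wrist's pose just before it. camera_params takes no time and is no camera call; for the wrist camera it gives the pose at the moment of the call.
- ctrl.close_job(): hands the job in; it is judged then, once.
The state is a dict: "t": time; "joint_positions": joint angles; "joint_vel": joint speeds; "effort": joint torques, N m; "tool_pos": TCP position; "tcp_rot": TCP orientation; "force": force on the tool from outside, world axes, zero at the start; "ft_torque": the same for the moment, N m; "finger_gap": finger opening in m; "grip_force": force on a finger pad.
Only numpy, scipy, OpenCV 4.12 (cv2) and the standard library are available. Lean on these libraries where they do the work, as an engineer would, in place of code of your own. Each camera call takes 0.05 s, during which the arm holds its last target. There are 200 camera calls.

### The job

Put the four flat-bladed chisels away, each in the oak insert whose blade recess is made for its width: the narrowest chisel in the narrowest recess and so on up to the widest. Each must lie down in its recess right way up, handle in the handle end and blade in the blade end; set them in, never drop or throw one, and leave the gouge lying where it is.

Things in the scene. Friction and masses are not known exactly. Their poses are not given: they have to be found in the camera images.
- chisel_12: Loose flat-bladed chisel, blade 12 mm wide (narrowest of four), 190 mm long, 120 g +/- a third. Pale handle. Origin: underside below the handle's thickest part (30 mm thick, axis 15 mm up), the grip point; fingers close along y. x to the cutting edge (at 125 mm), z up. Butt x = -65, handle to 35, blade 63 to 125 mm. Lies on a flat under the handle and its edge; mass centre 20-55 mm ahead.
- chisel_25: Loose flat-bladed chisel, blade 25 mm wide (second narrowest of four), 190 mm long, 150 g +/- a third. Pale handle. Origin: underside below the handle's thickest part (30 mm thick, axis 15 mm up), the grip point; fingers close along y. x to the cutting edge (at 125 mm), z up. Butt x = -65, handle to 35, blade 63 to 125 mm. Lies on a flat under the handle and its edge; mass centre 20-55 mm ahead.
- chisel_38: Loose flat-bladed chisel, blade 38 mm wide (second widest of four), 190 mm long, 180 g +/- a third. Pale handle. Origin: underside below the handle's thickest part (30 mm thick, axis 15 mm up), the grip point; fingers close along y. x to the cutting edge (at 125 mm), z up. Butt x = -65, handle to 35, blade 63 to 125 mm. Lies on a flat under the handle and its edge; mass centre 20-55 mm ahead.
- chisel_50: Loose flat-bladed chisel, blade 50 mm wide (widest of four), 190 mm long, 210 g +/- a third. Pale handle. Origin: underside below the handle's thickest part (30 mm thick, axis 15 mm up), the grip point; fingers close along y. x to the cutting edge (at 125 mm), z up. Butt x = -65, handle to 35, blade 63 to 125 mm. Lies on a flat under the handle and its edge; mass centre 20-55 mm ahead.
- insert_12: Fixed dark oak insert (shallow tray) for the 12 mm chisel, 62 x 224 x 16 high, recess 10 deep, floor at z = 6 mm. Blade end 28 mm wide (narrowest of four), handle end 46. Origin: underside, below the seated chisel's origin. x to blade end, z up. Recess x = -73 to 133 (8 mm play all round), blade end from 45; from -32 to 28 no side rims: room for fingers.
- insert_25: Fixed dark oak insert (shallow tray) for the 25 mm chisel, 62 x 224 x 16 high, recess 10 deep, floor at z = 6 mm. Blade end 41 mm wide (second narrowest of four), handle end 46. Origin: underside, below the seated chisel's origin. x to blade end, z up. Recess x = -73 to 133 (8 mm play all round), blade end from 45; from -32 to 28 no side rims: room for fingers.
- insert_38: Fixed dark oak insert (shallow tray) for the 38 mm chisel, 70 x 224 x 16 high, recess 10 deep, floor at z = 6 mm. Blade end 54 mm wide (second widest of four), handle end 46. Origin: underside, below the seated chisel's origin. x to blade end, z up. Recess x = -73 to 133 (8 mm play all round), blade end from 45; from -32 to 28 no side rims: room for fingers.
- insert_50: Fixed dark oak insert (shallow tray) for the 50 mm chisel, 82 x 224 x 16 high, recess 10 deep, floor at z = 6 mm. Blade end 66 mm wide (widest of four), handle end 46. Origin: underside, below the seated chisel's origin. x to blade end, z up. Recess x = -73 to 133 (8 mm play all round), blade end from 45; from -32 to 28 no side rims: room for fingers.
- gouge: Gouge, 190 mm long, 160 g, handle as on the chisels, but its blade is a trough (curved across, hollow side up), about 32 mm wide. It lies among the chisels and stays there. Origin and axes as for the chisels: underside below the handle's thickest part, x to the cutting edge, z up.
There are look-alikes about, which are no part of the job. What is shaped like the insert_12 but green is not meant.

How it is judged:
At the end, for the whole second after the job is handed in: Each chisel lies in its own insert: origin within 13 mm of the insert's origin seen from above, axes within 0.15 rad, bottomed in the recess (origin less than 10 mm above the insert's underside), right way up and not tipped more than 0.05 rad, at rest; the gouge within 30 mm of where it started (horizontal distance between chisel_12 and insert_12 below 0.013 m and angle between the x axis of chisel_12 and the x axis of insert_12, either way round below 0.15 rad and z of chisel_12 in the frame of insert_12 below 0.01 m and angle between each of chisel_12, chisel_25, chisel_38, chisel_50's own z axis and vertical below 0.05 rad and linear speed of each of chisel_12, chisel_25, chisel_38, chisel_50 below 0.02 m/s and angular speed of each of chisel_12, chisel_25, chisel_38, chisel_50 below 0.2 rad/s and horizontal distance between chisel_25 and insert_25 below 0.013 m and angle between the x axis of chisel_25 and the x axis of insert_25, either way round below 0.15 rad and z of chisel_25 in the frame of insert_25 below 0.01 m and horizontal distance between chisel_38 and insert_38 below 0.013 m and angle between the x axis of chisel_38 and the x axis of insert_38, either way round below 0.15 rad and z of chisel_38 in the frame of insert_38 below 0.01 m and horizontal distance between chisel_50 and insert_50 below 0.013 m and angle between the x axis of chisel_50 and the x axis of insert_50, either way round below 0.15 rad and z of chisel_50 in the frame of insert_50 below 0.01 m and distance of gouge from where it was at the start of the episode below 0.03 m); the robot touches nothing.
It fails at once if a chisel is dropped or thrown: it moves faster than 0.8 m/s while the fingers do not hold it (a fall of about 3 cm) ((linear speed of chisel_12 above 0.8 m/s and contact force between the fingers and chisel_12 below 0.5 N) or (linear speed of chisel_25 above 0.8 m/s and contact force between the fingers and chisel_25 below 0.5 N) or (linear speed of chisel_38 above 0.8 m/s and contact force between the fingers and chisel_38 below 0.5 N) or (linear speed of chisel_50 above 0.8 m/s and contact force between the fingers and chisel_50 below 0.5 N)).
It fails at once if the gouge is moved more than 30 mm (distance of gouge from where it was at the start of the episode above 0.03 m).
It also fails if it takes over 115 s, if anything falls off the work surface, if the arm or the gripper's body presses on something with over 40 N, if the wrist force passes 120 N, or if a joint passes its speed limit or range.

## Working session

There is one attempt and no reset: what is moved stays moved. The work goes in short steps, Python scripts to look and compute and a tool call to move; the robot and the scene stay as the last step left them, time stands still between calls to the robot, and variables do not carry over. Pictures are saved under pics/ and viewed, at most 14 in all, crops included, and the job is handed in when it is done.

Besides the shell and the picture viewer there is one more tool, called after "Request:" as name(argument=value, ...), one argument or row to a line, values as JSON. send_rows: Moves the arm, as the interface text tells. Its arguments: {"type":"object","properties":{"increments":{"type":"array","items":{"type":"object","properties":{"dx":{"type":"number","minimum":-1,"maximum":1},"dy":{"type":"number","minimum":-1,"maximum":1},"dz":{"type":"number","minimum":-1,"maximum":1},"spin":{"type":"number","minimum":-1,"maximum":1},"grip":{"type":"number"}}}},"force":{"type":"number"}},"required":["increments"]}

```bash
mkdir -p pics; ls; cat > h.py <<'E'
import numpy as np, cv2
from rig import ctrl
from scipy.spatial.transform import Rotation as R
def ray(p,uv):
    K=np.array(p["K"]);T=np.array(p["world_to_cam"])
    d=np.linalg.inv(K)@np.array([uv[0],uv[1],1.]);d=np.array([d[0],-d[1],-d[2]])
    Rm=T[:3,:3];return -Rm.T@T[:3,3],Rm.T@d
def plane(p,uv,z):
    o,d=ray(p,uv);return o+d*(z-o[2])/d[2]
def proj(p,X):
    T=np.array(p["world_to_cam"]);c=T[:3,:3]@np.array(X)+T[:3,3];q=np.array(p["K"])@np.array([c[0],-c[1],-c[2]]);return q[:2]/q[2]
E
python3 - <<'E'
from h import *
for n in("top","scene"):
    cv2.imwrite(f"pics/{n}0.png",ctrl.get_image(n)); p=ctrl.camera_params(n); print(n,p)
    print([plane(p,u,0).round(3) for u in((0,0),(639,0),(639,479),(0,479))])
print(ctrl.sense())
E
```

```text
pics
top {'K': array([[616.88743404,   0.        , 316.95974194],
       [  0.        , 616.88743404, 240.29883766],
       [  0.        ,   0.        ,   1.        ]]), 'world_to_cam': array([[ 7.44631567e-02, -9.97222651e-01,  1.49057541e-03,
         6.80862521e-02],
       [ 9.77002074e-01,  7.32525977e-02,  2.00252353e-01,
        -4.43590601e-01],
       [-1.99805371e-01, -1.34551271e-02,  9.79743218e-01,
        -1.77115106e+00],
       [ 0.00000000e+00,  0.00000000e+00,  0.00000000e+00,
         1.00000000e+00]])}
[array([1.17 , 1.197, 0.   ]), array([ 1.328, -0.892,  0.   ]), array([-0.166, -0.848,  0.   ]), array([-0.299,  0.934,  0.   ])]
scene {'K': array([[548.41952689,   0.        , 323.96257346],
       [  0.        , 548.41952689, 242.16541641],
       [  0.        ,   0.        ,   1.        ]]), 'world_to_cam': array([[-0.64936918,  0.76034188,  0.01413824,  0.21581142],
       [-0.48755677, -0.43052114,  0.75956563,  0.23281505],
       [ 0.58361637,  0.48634531,  0.65027699, -1.71709907],
       [ 0.        ,  0.        ,  0.        ,  1.        ]])}
[array([ 0.052, -2.491,  0.   ]), array([-2.323,  0.039,  0.   ]), array([0.535, 0.903, 0.   ]), array([1.266, 0.06 , 0.   ])]
{'t': 0.1, 'joint_positions': array([-1.36412327e+00,  2.21147166e-01,  1.52747769e+00,  1.31500090e-05,
        1.39471270e+00, -1.26103613e-01]), 'joint_vel': array([-0.00029497, -0.00118622, -0.00323475,  0.0002403 ,  0.00086493,
        0.00134025]), 'effort': array([ 2.19635549e-03, -4.95943344e+01, -3.88518798e+01,  7.03579886e-02,
        5.14926331e-02, -4.72850525e-05]), 'tool_pos': array([ 0.20405195, -0.59016665,  0.22155678]), 'tcp_rot': array([-3.09648595e+00, -5.20023337e-01,  9.00190077e-05]), 'force': array([-0.3578382 , -0.54223377,  0.37762615]), 'ft_torque': array([-0.04569647,  0.00042579,  0.04875331]), 'grip_force': 0.0, 'finger_gap': 0.08705197615661495}
```

View pics/top0.png

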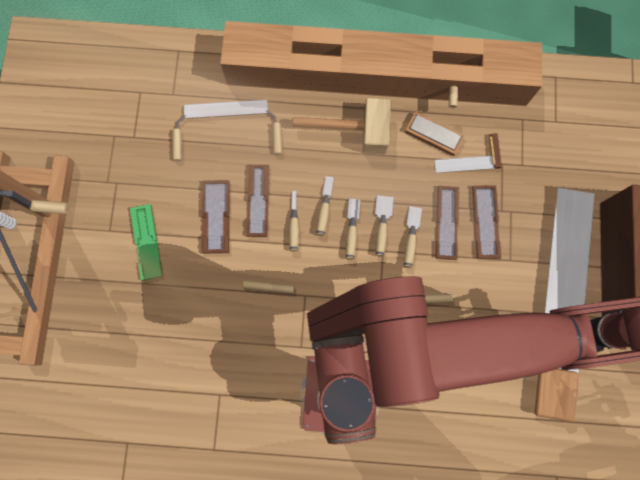

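View pics/scene0.png

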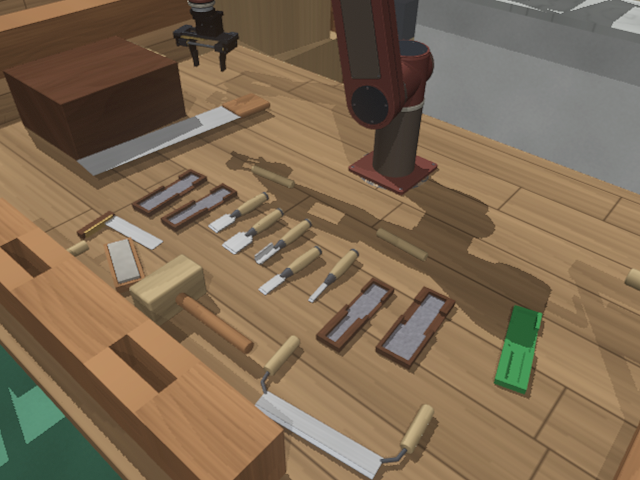

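The top view shows five tools in the middle. From left to right they are at (294,220), (325,205), (352,228) (a trough, so probably the gouge), (382,225) and (412,237). The oak inserts are at (215,216), (258,200), (446,222) and (486,222). The green look-alike is at (146,242). Next I'll enlarge and measure.

```bash
python3 - <<'E'
from h import *
im=cv2.imread("pics/top0.png"); p=ctrl.camera_params("top")
c=im[155:285,190:510]; cv2.imwrite("pics/c1.png",cv2.resize(c,None,fx=2.5,fy=2.5,interpolation=cv2.INTER_CUBIC))
hsv=cv2.cvtColor(im,cv2.COLOR_BGR2HSV)
for x,y in((215,216),(208,187),(258,200),(382,240),(382,206),(412,217),(352,210),(340,260),(446,222)): print((x,y),im[y,x],hsv[y,x])
roi=np.zeros(im.shape[:2],np.uint8); roi[160:285,190:510]=1
b=im.astype(int); grey=((hsv[...,1]<50)&(roi>0)).astype(np.uint8)
n,l,s,ce=cv2.connectedComponentsWithStats(grey)
for i in range(1,n):
    if s[i,4]<20: continue
    pts=np.argwhere(l==i)[:,::-1].astype(float)
    w=np.array([plane(p,u,0.006)[:2] for u in pts]).astype(np.float32)
    r=cv2.minAreaRect(w*1000); print(ce[i].round(1),s[i,4],hsv[l==i].mean(0).round(),"rect",np.round(r[0]),np.round(r[1]),round(r[2],1))
E
```

```text
(215, 216) [162 154 158] [135  13 162]
(208, 187) [165 160 168] [161  12 168]
(258, 200) [163 156 161] [141  11 163]
(382, 240) [153 192 216] [ 19  74 216]
(382, 206) [199 200 205] [  5   7 205]
(412, 217) [201 201 206] [  0   6 206]
(352, 210) [206 206 210] [  0   5 210]
(340, 260) [117 154 189] [ 15  97 189]
(446, 222) [158 152 160] [158  13 160]
[462. 165.] 633 [104.   6. 202.] rect [ 713. -335.] [ 39. 183.] 4.3
[257.3 204.1] 795 [135.  15. 157.] rect [558. 291.] [202.  46.] 3.6
[327.4 188.1] 211 [  8.  18. 184.] rect [607.  82.] [27. 84.] 85.6
[215.  213.4] 1152 [140.  14. 159.] rect [498. 415.] [205.  61.] 6.4
[446.9 223.3] 948 [141.  15. 155.] rect [ 532. -285.] [206.  45.] 1.7
[486.2 220.1] 1055 [143.  13. 155.] rect [ 543. -406.] [203.  53.] 4.9
[293.6 204. ] 126 [ 59.  15. 168.] rect [552. 181.] [82. 15.] 4.7
[383.8 207.4] 402 [ 13.  13. 190.] rect [558. -93.] [53. 83.] 87.7
[353.2 210.6] 269 [ 34.  14. 171.] rect [541.  -1.] [35. 83.] 89.1
[413.7 218.5] 312 [ 27.  12. 188.] rect [ 530. -186.] [41. 84.] 86.2
```

View pics/c1.png

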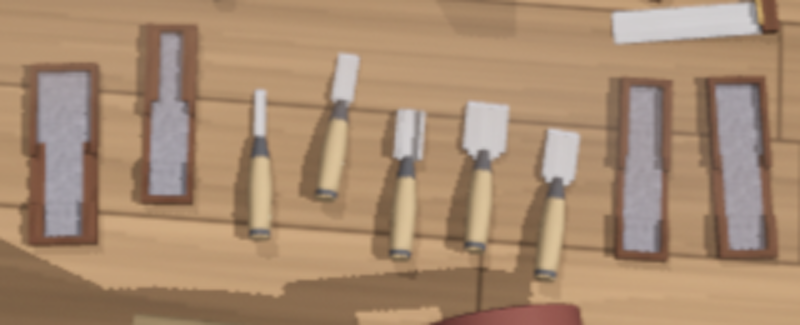

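Blade widths from left to right measure about 15, 27, 35 (trough), 53 and 41 mm:
- **chisel_12:** (294,220)
- **chisel_25:** (325,205)
- **gouge:** (352,228), which I'll leave alone
- **chisel_50:** (382,225)
- **chisel_38:** (412,237)

Recess widths match as follows: (258,200) is insert_12, (215,216) is insert_50 (61 mm), (486,222) is insert_38 (53 mm) and (446,222) is insert_25 (45 mm). I'll move in now and take closer looks with the wrist camera.

Request:
send_rows(
  increments=[
    {"dx": 0.5, "dy": -0.5, "dz": -0.4, "grip": 1},
    {"dx": 0.99, "dy": -0.96, "dz": -0.8},
    {"dx": 0.99, "dy": -0.96, "dz": -0.8},
    {"dx": 0.99, "dy": -0.96, "dz": -0.8},
  ],
)

```text
validation failed for argument at $.in...
```

Request:
send_rows(
  increments=[
    {"dx": 0.5, "dy": -0.48, "spin": 0.19},
    {"dx": 0.99, "dy": -0.5, "spin": 0.38},
    {"dx": 0.99, "dy": -0.5, "spin": 0.42},
    {"dx": 0.99, "dy": -0.5, "spin": 0.42},
    {"dx": 0.99, "dy": -0.5, "spin": 0.42},
    {"dx": 0.99, "dy": -0.5, "spin": 0.42},
  ],
)

```text
validation failed for argument at $.in...
```

```bash
python3 - <<'E'
from h import *
s=ctrl.sense();print(s["t"],s["tool_pos"],s["tcp_rot"],s["joint_positions"])
p=ctrl.camera_params("wrist"); cv2.imwrite("pics/w1.png",ctrl.get_image("wrist"))
print(p["K"]);print([plane(p,u,0).round(3) for u in((0,0),(639,0),(639,479),(0,479))], ray(p,(0,0))[0])
np.save("w1.npy",p,allow_pickle=True)
E
```

```text
0.1 [ 0.20405195 -0.59016665  0.22155678] [-3.09648595e+00 -5.20023337e-01  9.00190077e-05] [-1.36412327e+00  2.21147166e-01  1.52747769e+00  1.31500090e-05
  1.39471270e+00 -1.26103613e-01]
[[427.65241558   0.         318.94239465]
 [  0.         427.65241558 240.08579732]
 [  0.           0.           1.        ]]
[array([ 0.277, -0.292,  0.   ]), array([ 0.445, -0.778,  0.   ]), array([ 0.03 , -1.021,  0.   ]), array([-0.2  , -0.359,  0.   ])] [ 0.27086791 -0.56672347  0.38319116]
```

View pics/w1.png

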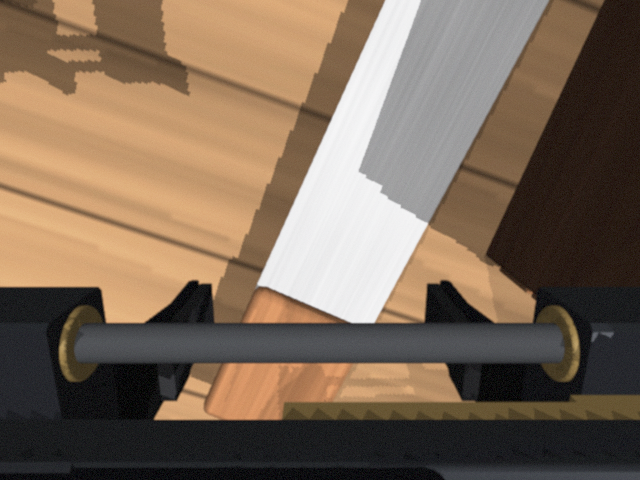

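The wrist view shows the saw and the fingers; the rows below about 290 are blocked by the gripper. The rows were refused, probably because fields were missing, so I'll send every field.

Request:
send_rows(
  increments=[
    {"dx": 0.5, "dy": -0.5, "dz": -0.4, "spin": 0, "grip": 1},
    {"dx": 0.99, "dy": -0.96, "dz": -0.8, "spin": 0, "grip": 1},
    {"dx": 0.99, "dy": -0.96, "dz": -0.8, "spin": 0, "grip": 1},
    {"dx": 0.99, "dy": -0.96, "dz": -0.8, "spin": 0, "grip": 1},
  ],
)

```text
t: 0.55
tool_pos: [0.2796, -0.4412, 0.3197]
tcp_rot: [3.098, 0.521, 0.001]
force: [-0.3, -1.3, 0.5]
finger_gap: 0.0867
grip_force: 0.0
```

Request:
send_rows(
  increments=[
    {"dx": 0.4, "dy": -0.25, "dz": 0, "spin": 0.19, "grip": 1},
    {"dx": 0.8, "dy": -0.5, "dz": 0, "spin": 0.38, "grip": 1},
    {"dx": 0.8, "dy": -0.5, "dz": 0, "spin": 0.42, "grip": 1},
    {"dx": 0.8, "dy": -0.5, "dz": 0, "spin": 0.42, "grip": 1},
    {"dx": 0.8, "dy": -0.5, "dz": 0, "spin": 0.42, "grip": 1},
  ],
)

```text
t: 1.05
tool_pos: [0.3499, -0.3548, 0.3184]
tcp_rot: [3.141, 0.008, -0.001]
force: [0.1, -0.6, -0.7]
finger_gap: 0.0869
grip_force: 0.0
```

```bash
python3 - <<'E'
from h import *
s=ctrl.sense();print(s["t"],s["tool_pos"],s["tcp_rot"],s["joint_positions"])
p=ctrl.camera_params("wrist"); cv2.imwrite("pics/w2.png",ctrl.get_image("wrist"))
print([plane(p,u,0).round(3) for u in((0,0),(639,0),(639,290),(0,290))], ray(p,(0,0))[0])
np.save("w2.npy",p,allow_pickle=True)
E
```

```text
1.05 [ 0.34994099 -0.35484997  0.3184188 ] [ 3.14124947e+00  8.46687008e-03 -7.27939468e-04] [-9.50340328e-01 -1.33963684e-01  1.71486445e+00 -5.69959655e-04
  1.56068995e+00  6.15071006e-01]
[array([ 0.538, -0.032,  0.   ]), array([ 0.542, -0.677,  0.   ]), array([ 0.229, -0.741,  0.   ]), array([0.225, 0.027, 0.   ])] [ 0.42072633 -0.35423566  0.48001722]
```

View pics/w2.png

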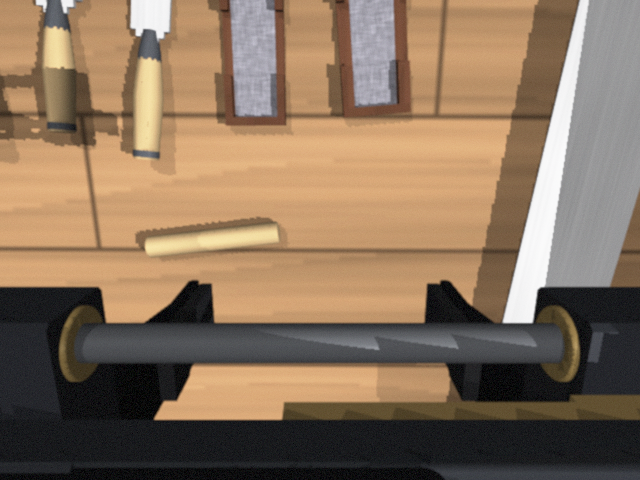

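The view shows the two right-hand inserts at (258,60) and (372,50), and the chisel handles at (148,100) and (60,80). I'll move forward to see them whole.

Request:
send_rows(
  increments=[
    {"dx": 0.4, "dy": -0.25, "dz": 0, "spin": 0, "grip": 1},
    {"dx": 0.8, "dy": -0.5, "dz": 0, "spin": 0, "grip": 1},
    {"dx": 1, "dy": -0.7, "dz": -0.1, "spin": 0, "grip": 1},
    {"dx": 1, "dy": -0.7, "dz": -0.1, "spin": 0, "grip": 1},
    {"dx": 1, "dy": -0.7, "dz": -0.1, "spin": 0, "grip": 1},
  ],
)

```text
t: 1.6
tool_pos: [0.4697, -0.2712, 0.3303]
tcp_rot: [3.141, 0.007, -0.001]
force: [-0.1, 0.3, 0.5]
finger_gap: 0.0871
grip_force: 0.0
```

Request:
send_rows(
  increments=[
    {"dx": 0.3, "dy": 0, "dz": 0, "spin": 0, "grip": 1},
    {"dx": 0.3, "dy": 0, "dz": 0, "spin": 0, "grip": 1},
    {"dx": 0.3, "dy": 0, "dz": 0, "spin": 0, "grip": 1},
  ],
)

```text
t: 1.9
tool_pos: [0.5044, -0.272, 0.3295]
tcp_rot: [-3.141, -0.002, 0.003]
force: [0.1, -0.5, -0.2]
finger_gap: 0.087
grip_force: 0.0
```

```bash
python3 - <<'E'
from h import *
p=ctrl.camera_params("wrist"); cv2.imwrite("pics/w3.png",ctrl.get_image("wrist"))
np.save("w3.npy",p,allow_pickle=True)
E
```

Request:
send_rows(
  increments=[
    {"dx": 0, "dy": -0.4, "dz": 0, "spin": 0, "grip": 1},
    {"dx": 0, "dy": -0.8, "dz": 0, "spin": 0, "grip": 1},
    {"dx": 0, "dy": -1, "dz": 0, "spin": 0, "grip": 1},
    {"dx": 0, "dy": -1, "dz": 0, "spin": 0, "grip": 1},
  ],
)

```text
t: 2.35
tool_pos: [0.5044, -0.1487, 0.3313]
tcp_rot: [-3.142, -0.008, -0.002]
force: [-0.3, -0.7, 0.3]
finger_gap: 0.0872
grip_force: 0.0
```

Request:
send_rows(
  increments=[
    {"dx": 0, "dy": -0.4, "dz": 0, "spin": 0, "grip": 1},
    {"dx": 0, "dy": -0.8, "dz": 0, "spin": 0, "grip": 1},
    {"dx": 0, "dy": -1, "dz": 0, "spin": 0, "grip": 1},
    {"dx": 0, "dy": -1, "dz": 0, "spin": 0, "grip": 1},
  ],
)

```text
t: 2.75
tool_pos: [0.5045, -0.0294, 0.331]
tcp_rot: [-3.142, -0.008, -0.001]
force: [0.1, -0.6, 0.4]
finger_gap: 0.0873
grip_force: 0.0
```

Request:
send_rows(
  increments=[
    {"dx": 0, "dy": -0.4, "dz": 0, "spin": 0, "grip": 1},
    {"dx": 0, "dy": -0.8, "dz": 0, "spin": 0, "grip": 1},
    {"dx": 0, "dy": -1, "dz": 0, "spin": 0, "grip": 1},
    {"dx": 0, "dy": -1, "dz": 0, "spin": 0, "grip": 1},
  ],
)

```text
t: 3.15
tool_pos: [0.5047, 0.09, 0.3307]
tcp_rot: [3.142, 0.007, 0.001]
force: [-0.0, -0.8, -0.5]
finger_gap: 0.0868
grip_force: 0.0
```

Request:
send_rows(
  increments=[
    {"dx": 0, "dy": -0.4, "dz": 0, "spin": 0, "grip": 1},
    {"dx": 0, "dy": -0.8, "dz": 0, "spin": 0, "grip": 1},
    {"dx": 0, "dy": -1, "dz": 0, "spin": 0, "grip": 1},
    {"dx": 0, "dy": -1, "dz": 0, "spin": 0, "grip": 1},
    {"dx": 0, "dy": -1, "dz": 0, "spin": 0, "grip": 1},
  ],
)

```text
t: 3.65
tool_pos: [0.5049, 0.2075, 0.3304]
tcp_rot: [3.14, 0.003, -0.0]
force: [0.1, -0.8, -1.0]
finger_gap: 0.0873
grip_force: 0.0
```

```bash
python3 - <<'E'
from h import *
p=ctrl.camera_params("wrist"); cv2.imwrite("pics/w4.png",ctrl.get_image("wrist"))
np.save("w4.npy",p,allow_pickle=True)
cv2.imwrite("pics/w34.png",np.vstack([cv2.imread(f"pics/w{i}.png")[:295] for i in(3,4)]))
E
```

```text
(no output)
```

View pics/w34.png

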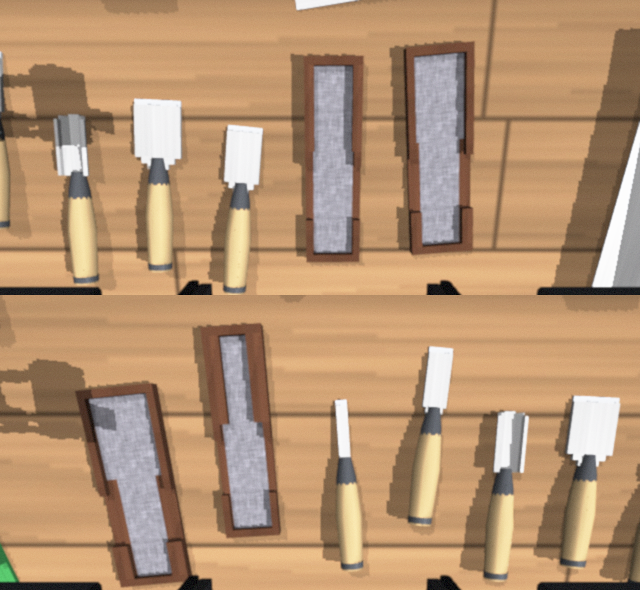

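Both views (bottom half offset by 295) show every insert with its handle end towards the robot and the finger notches in the lower half. The chisels' edges all point away from the robot. In the top half, chisel_50 runs from edge (158,100) to butt (160,269), chisel_38 from (245,127) to (234,291), and the trough-bladed gouge is at (78,200). In the bottom half, chisel_12 runs (341,400)-(351,568) and chisel_25 (440,347)-(420,523).

```bash
python3 - <<'E'
from h import *
P={i:np.load(f"w{i}.npy",allow_pickle=True).item() for i in(3,4)}
T={"c12":(4,(341,105),(351,273.5)),"c25":(4,(440,52.5),(420,228.5)),"c38":(3,(245,127),(234,291)),"c50":(3,(158,100),(160,269))}
for k,(i,t,b) in T.items():
    a=plane(P[i],t,.003)[:2];c=plane(P[i],b,.014)[:2];d=a-c;L=np.hypot(*d);d/=L
    o1=a-.125*d;o2=c+.065*d
    print(k,"len",L.round(3),"org",((o1+o2)/2).round(4),"yaw",np.degrees(np.arctan2(d[1],d[0])).round(1))
I={"i25":(3,[(305,57),(362,56)],[(307,261),(359,261)]),"i38":(3,[(405,48),(474,42)],[(411,253),(473,248)]),
"i50":(4,[(77,96),(155,88)],[(124,291),(189,284)]),"i12":(4,[(202,32),(262,29)],[(226,240),(280,237)])}
for k,(i,f,n) in I.items():
    F=[plane(P[i],u,.016)[:2] for u in f];N=[plane(P[i],u,.016)[:2] for u in n]
    a=np.mean(F,0);c=np.mean(N,0);d=a-c;L=np.hypot(*d);d/=L
    print(k,"len",L.round(3),"w",np.linalg.norm(F[0]-F[1]).round(3),np.linalg.norm(N[0]-N[1]).round(3),"org",((a-.142*d+c+.082*d)/2).round(4),"yaw",np.degrees(np.arctan2(d[1],d[0])).round(1))
# recess masks in wrist views
for i in(3,4):
    im=cv2.imread(f"pics/w{i}.png");h=cv2.cvtColor(im,cv2.COLOR_BGR2HSV)
    m=((h[...,1]<55)&(h[...,2]>60)).astype(np.uint8);m[290:]=0;m=cv2.morphologyEx(m,cv2.MORPH_CLOSE,np.ones((3,3)))
    for c in cv2.findContours(m,cv2.RETR_EXTERNAL,cv2.CHAIN_APPROX_NONE)[0]:
        if cv2.contourArea(c)<900: continue
        w=np.array([plane(P[i],u[0],.006)[:2]*1000 for u in c],np.float32);r=cv2.minAreaRect(w);print(i,np.round(r[0]),np.round(r[1]),round(r[2],1))
E
```

```text
c12 len 0.191 org [0.4694 0.1736] yaw 4.3
c25 len 0.189 org [0.5236 0.0866] yaw -3.4
c38 len 0.191 org [ 0.4454 -0.1774] yaw -5.9
c50 len 0.191 org [ 0.4732 -0.089 ] yaw -3.7
i25 len 0.222 w 0.059 0.061 org [ 0.4999 -0.2879] yaw 0.5
i38 len 0.22 w 0.07 0.072 org [ 0.5122 -0.4076] yaw 5.2
i50 len 0.221 w 0.083 0.079 org [0.4666 0.4075] yaw 5.5
i12 len 0.219 w 0.061 0.062 org [0.5267 0.2875] yaw 3.4
3 [ 525. -185.] [41. 94.] 83.7
3 [ 475. -613.] [199.  57.] 11.4
3 [537.   4.] [36. 94.] 85.7
3 [553. -93.] [53. 93.] 85.2
3 [ 530. -287.] [208.  45.] 0.2
3 [ 541. -407.] [208.  53.] 5.3
4 [538.  -6.] [92. 35.] 1.5
4 [550. 178.] [93. 21.] 2.9
4 [555. -95.] [93. 54.] 0.9
4 [495. 416.] [208.  64.] 5.6
4 [604.  81.] [27. 90.] 86.9
4 [555. 291.] [208.  45.] 3.7
```

Request:
send_rows(
  increments=[
    {"dx": -0.3, "dy": 0.28, "dz": 0.4, "spin": -0.1, "grip": 0.4},
    {"dx": -0.3, "dy": 0.28, "dz": 0.8, "spin": -0.1, "grip": 0.4},
    {"dx": -0.3, "dy": 0.28, "dz": 1, "spin": -0.1, "grip": 0.4},
  ],
)

```text
t: 4.0
tool_pos: [0.4674, 0.1727, 0.2085]
tcp_rot: [3.138, 0.123, -0.001]
force: [1.2, -0.1, -0.1]
finger_gap: 0.0706
grip_force: 0.0
```

Request:
send_rows(
  increments=[
    {"dx": 0, "dy": 0, "dz": 0.4, "spin": 0, "grip": 0.4},
    {"dx": 0, "dy": 0, "dz": 0.8, "spin": 0, "grip": 0.4},
    {"dx": 0, "dy": 0, "dz": 0.9, "spin": 0, "grip": 0.4},
    {"dx": 0, "dy": 0, "dz": 0.9, "spin": 0, "grip": 0.4},
    {"dx": 0, "dy": 0, "dz": 0.9, "spin": 0, "grip": 0.4},
  ],
)

```text
t: 4.5
tool_pos: [0.4703, 0.1753, 0.1048]
tcp_rot: [-3.139, -0.126, -0.005]
force: [0.1, -0.4, 0.5]
finger_gap: 0.061
grip_force: 0.0
```

```bash
cat >> h.py <<'E'
def mv(x,y,z,yaw):
    s=ctrl.sense();Q=R.from_rotvec(s["tcp_rot"]).as_matrix()
    d=Q.T@(np.array([x,y,z])-s["tool_pos"])/.12; cy=np.degrees(np.arctan2(Q[1,0],Q[0,0]))
    print(round(s["t"],2),s["tool_pos"].round(4),"yaw",cy.round(1),"gap",s["finger_gap"],"| units",d.round(3),"spin",round((cy-yaw)/45,3))
E
python3 -c "
from h import *
mv(.4694,.1736,.004,4.3)
cv2.imwrite('pics/w5.png',ctrl.get_image('wrist'))"
```

```text
4.5 [0.4703 0.1753 0.1048] yaw 4.6 gap 0.06102113544153176 | units [-0.011  0.014  0.84 ] spin 0.007
```

View pics/w5.png

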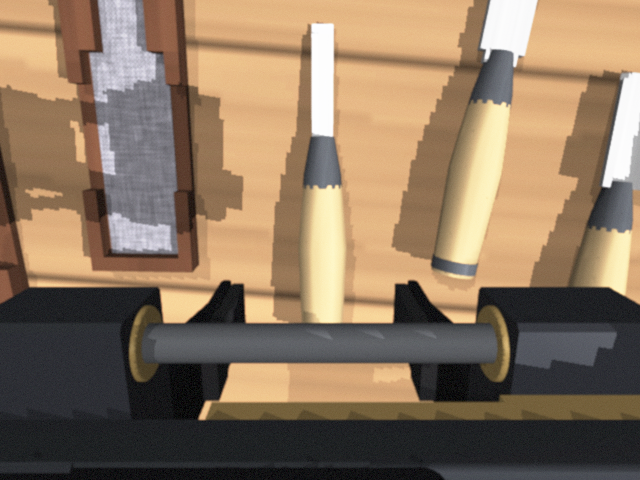

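The handle is centred between the fingers at (322,270), so I'll descend and grip.

Request:
send_rows(
  increments=[
    {"dx": 0, "dy": 0, "dz": 0.3, "spin": 0, "grip": 0.4},
    {"dx": 0, "dy": 0, "dz": 0.55, "spin": 0, "grip": 0.4},
    {"dx": 0, "dy": 0, "dz": 0.75, "spin": 0, "grip": 0.4},
    {"dx": 0, "dy": 0, "dz": 0.83, "spin": 0, "grip": 0.4},
    {"dx": 0, "dy": 0, "dz": 0.84, "spin": 0, "grip": 0.4},
    {"dx": 0, "dy": 0, "dz": 0.84, "spin": 0, "grip": 0.4},
    {"dx": 0, "dy": 0, "dz": 0.84, "spin": 0, "grip": -1},
    {"dx": 0, "dy": 0, "dz": 0.84, "spin": 0, "grip": -1},
    {"dx": 0, "dy": 0, "dz": 0.84, "spin": 0, "grip": -1},
    {"dx": 0, "dy": 0, "dz": 0.84, "spin": 0, "grip": -1},
    {"dx": 0, "dy": 0, "dz": 0.84, "spin": 0, "grip": -1},
    {"dx": 0, "dy": 0, "dz": 0.84, "spin": 0, "grip": -1},
  ],
  force=50,
)

```text
t: 5.75
tool_pos: [0.4685, 0.1758, 0.0019]
tcp_rot: [3.139, 0.128, 0.0]
force: [0.5, -0.3, 3.5]
finger_gap: 0.0284
grip_force: 50.0
```

Request:
send_rows(
  increments=[
    {"dx": 0, "dy": 0, "dz": -0.1, "spin": 0, "grip": -1},
    {"dx": 0, "dy": 0, "dz": -0.3, "spin": 0, "grip": -1},
    {"dx": 0, "dy": 0, "dz": -0.5, "spin": 0, "grip": -1},
    {"dx": 0, "dy": 0, "dz": -0.6, "spin": 0, "grip": -1},
    {"dx": 0, "dy": 0, "dz": -0.6, "spin": 0, "grip": -1},
  ],
)

```text
t: 6.25
tool_pos: [0.4701, 0.1762, 0.076]
tcp_rot: [-3.138, -0.128, -0.007]
force: [-0.2, 0.3, -1.9]
finger_gap: 0.0284
grip_force: 50.0
```

```bash
python3 -c "
from h import *
mv(.5267,.2875,.08,3.5)
cv2.imwrite('pics/w6.png',ctrl.get_image('wrist'))"
```

```text
6.25 [0.4701 0.1762 0.076 ] yaw 4.7 gap 0.028413600519378412 | units [ 0.546 -0.886 -0.03 ] spin 0.026
```

View pics/w6.png

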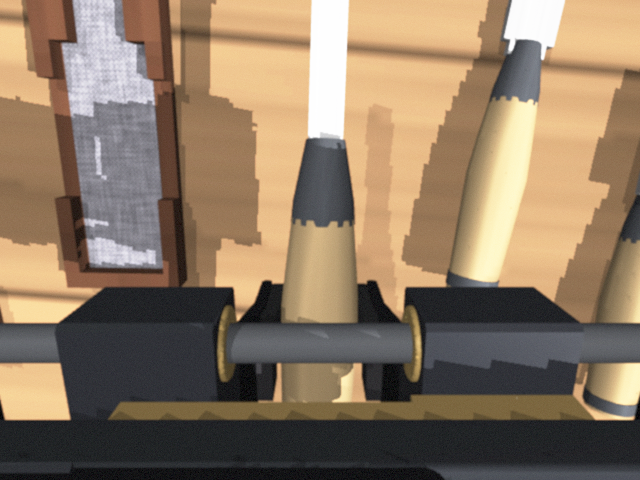

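The chisel is held firmly, with the blade straight ahead and the handle/ferrule joint at (318,222). I'll check the axial offset and move over insert_12.

```bash
python3 -c "
from h import *
p=ctrl.camera_params('wrist');s=ctrl.sense()
for uv in((318,222),(327,138)):
  w=plane(p,uv,.089);Q=R.from_rotvec(s['tcp_rot']).as_matrix();print(Q.T@(w-s['tool_pos']))"
```

```text
[ 0.03706392 -0.00047433 -0.0144156 ]
[ 0.06590998  0.00252673 -0.01436089]
```

Request:
send_rows(
  increments=[
    {"dx": 0.2, "dy": -0.3, "dz": -0.03, "spin": 0.03, "grip": -1},
    {"dx": 0.4, "dy": -0.65, "dz": -0.03, "spin": 0.03, "grip": -1},
    {"dx": 0.54, "dy": -0.88, "dz": -0.03, "spin": 0.03, "grip": -1},
    {"dx": 0.54, "dy": -0.88, "dz": -0.03, "spin": 0.03, "grip": -1},
    {"dx": 0.54, "dy": -0.88, "dz": -0.03, "spin": 0.03, "grip": -1},
  ],
)

```text
t: 6.8
tool_pos: [0.523, 0.2861, 0.0752]
tcp_rot: [3.139, 0.093, -0.005]
force: [0.8, -0.5, -1.0]
finger_gap: 0.0287
grip_force: 50.0
```

```bash
python3 -c "
from h import *
mv(.5267,.2875,.008,3.5)
cv2.imwrite('pics/w7.png',ctrl.get_image('wrist'))"
```

```text
6.8 [0.523  0.2861 0.0752] yaw 3.4 gap 0.028668679950610478 | units [ 0.034 -0.01   0.56 ] spin -0.002
```

View pics/w7.png

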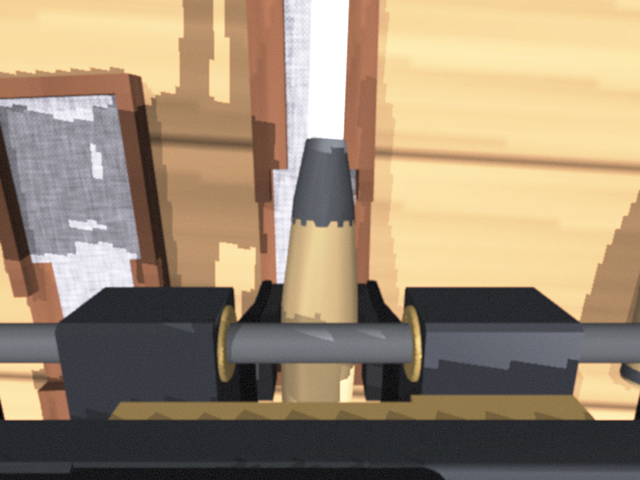

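The chisel is over insert_12, but the blade looks slightly to the right of centre: blade at about column 331 and rim centre about 313 at row 5. I'll put numbers on that.

```bash
python3 -c "
from h import *
p=ctrl.camera_params('wrist');s=ctrl.sense();Q=R.from_rotvec(s['tcp_rot']).as_matrix()
im=cv2.imread('pics/w7.png')
for n,z,pts in(('chisel',.088,[(331,3),(329,70),(327,138),(322,222)]),('rim',.016,[(247,3),(380,3),(250,160),(377,160)])):
  for uv in pts: print(n,uv,(1000*(Q.T@(plane(p,uv,z)-s['tool_pos']))).round(1))
for r in(20,80,130): print(im[r,240:390:5].astype(int).sum(1)//3)"
```

```text
chisel (331, 3) [107.    3.6 -13. ]
chisel (329, 70) [ 87.4   3.1 -12.9]
chisel (327, 138) [ 65.8   2.6 -12.8]
chisel (322, 222) [ 36.7   1.  -12.7]
rim (247, 3) [124.4 -33.6  58.9]
rim (380, 3) [124.5  28.2  59. ]
rim (250, 160) [ 52.6 -35.2  59.2]
rim (377, 160) [52.6 29.5 59.3]
[135 136 118 123 124 132 127 126 126 187 194 233 229 234 242 255 255 255
 255 255 255 255 121 123 130 129 126 126 182 186]
[147 147 124 113 112 121 129 129 131 131 206 224 232 229 255 255 255 255
 255 255 255 240 116 114 125 117 113 114 190 212]
[133 137 131  77  77  76  80 113 131 115 226 237 233 234 255 255 255 255
 255 255 255 114 115 119 130 119 114 150 188 188]
```

Request:
send_rows(
  increments=[
    {"dx": 0.01, "dy": -0.04, "dz": 0.2, "spin": -0.03, "grip": -1},
    {"dx": 0.01, "dy": -0.04, "dz": 0.4, "spin": -0.03, "grip": -1},
    {"dx": 0.01, "dy": -0.04, "dz": 0.48, "spin": -0.03, "grip": -1},
    {"dx": 0.01, "dy": -0.04, "dz": 0.53, "spin": -0.03, "grip": -1},
    {"dx": 0.01, "dy": -0.04, "dz": 0.56, "spin": -0.03, "grip": -1},
    {"dx": 0.01, "dy": -0.04, "dz": 0.56, "spin": -0.03, "grip": -1},
    {"dx": 0.01, "dy": -0.04, "dz": 0.56, "spin": -0.03, "grip": -1},
  ],
)

```text
t: 7.55
tool_pos: [0.5261, 0.2914, 0.0111]
tcp_rot: [-3.138, -0.128, -0.002]
force: [-0.3, 0.2, -1.3]
finger_gap: 0.0283
grip_force: 50.0
```

```bash
python3 -c "
from h import *
mv(.5267,.2905,.08,3.5);print(ctrl.sense()['force'])"
```

```text
7.55 [0.5261 0.2914 0.0111] yaw 4.7 gap 0.02829725499499813 | units [ 0.006  0.007 -0.574] spin 0.026
[-0.31605484  0.16762526 -1.32582365]
```

Request:
send_rows(
  increments=[
    {"dx": 0, "dy": 0, "dz": 0.02, "spin": 0, "grip": -1},
    {"dx": 0, "dy": 0, "dz": 0.03, "spin": 0, "grip": -1},
    {"dx": 0, "dy": 0, "dz": 0.03, "spin": 0, "grip": -0.25},
    {"dx": 0, "dy": 0, "dz": 0.03, "spin": 0, "grip": 0.15},
    {"dx": 0, "dy": 0, "dz": 0.03, "spin": 0, "grip": 0.15},
    {"dx": 0, "dy": 0, "dz": 0.03, "spin": 0, "grip": 0.15},
    {"dx": 0, "dy": 0, "dz": -0.1, "spin": 0, "grip": 0.15},
    {"dx": 0, "dy": 0, "dz": -0.4, "spin": 0, "grip": 0.15},
    {"dx": 0, "dy": 0, "dz": -0.8, "spin": 0, "grip": 0.15},
    {"dx": 0, "dy": 0, "dz": -0.9, "spin": 0, "grip": 0.15},
    {"dx": 0, "dy": 0, "dz": -0.9, "spin": 0, "grip": 0.15},
  ],
)

```text
t: 8.65
tool_pos: [0.5279, 0.2923, 0.1228]
tcp_rot: [-3.136, -0.128, -0.011]
force: [-0.1, -0.4, -0.8]
finger_gap: 0.0501
grip_force: 0.0
```

```bash
python3 -c "
from h import *
mv(.5236,.0866,.115,-3.4)
p=ctrl.camera_params('wrist');np.save('w8.npy',p,allow_pickle=True);cv2.imwrite('pics/w8.png',ctrl.get_image('wrist'))"
```

```text
8.65 [0.5279 0.2923 0.1228] yaw 4.7 gap 0.05011999847909039 | units [-0.176  1.706  0.06 ] spin 0.179
```

View pics/w8.png

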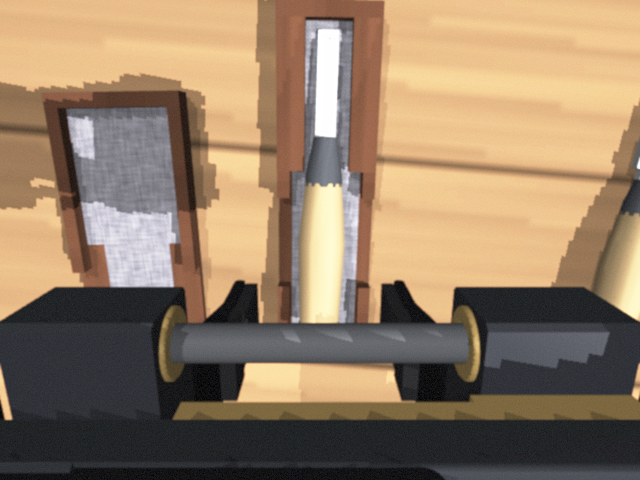

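chisel_12 lies in the recess, with the blade at (328,85) and clear margins on both sides. Next is chisel_25.

Request:
send_rows(
  increments=[
    {"dx": -0.05, "dy": 0.4, "dz": 0.05, "spin": 0.08, "grip": 0.4},
    {"dx": -0.1, "dy": 0.8, "dz": 0.05, "spin": 0.18, "grip": 0.4},
    {"dx": -0.1, "dy": 1, "dz": 0.05, "spin": 0.18, "grip": 0.4},
    {"dx": -0.1, "dy": 1, "dz": 0.05, "spin": 0.18, "grip": 0.4},
    {"dx": -0.1, "dy": 1, "dz": 0.05, "spin": 0.18, "grip": 0.4},
  ],
)

```text
t: 9.2
tool_pos: [0.522, 0.1702, 0.1105]
tcp_rot: [3.14, -0.096, -0.005]
force: [0.2, -0.3, -0.2]
finger_gap: 0.0605
grip_force: 0.0
```

```bash
python3 -c "
from h import *
mv(.5236,.0866,.115,-3.4)"
```

```text
9.2 [0.522  0.1702 0.1105] yaw -3.5 gap 0.06047367380428321 | units [ 0.056  0.694 -0.037] spin -0.003
```

Request:
send_rows(
  increments=[
    {"dx": 0.03, "dy": 0.35, "dz": 0.1, "spin": 0, "grip": 0.4},
    {"dx": 0.05, "dy": 0.69, "dz": 0.3, "spin": 0, "grip": 0.4},
    {"dx": 0.05, "dy": 0.69, "dz": 0.4, "spin": 0, "grip": 0.4},
    {"dx": 0.05, "dy": 0.69, "dz": 0.4, "spin": 0, "grip": 0.4},
  ],
)

```text
t: 9.6
tool_pos: [0.5218, 0.088, 0.0613]
tcp_rot: [-3.14, 0.095, 0.009]
force: [-0.8, -0.6, 0.5]
finger_gap: 0.0609
grip_force: 0.0
```

```bash
python3 -c "
from h import *
mv(.5236,.0866,.003,-3.4)"
```

```text
9.6 [0.5218 0.088  0.0613] yaw -3.5 gap 0.06091209408305053 | units [0.018 0.011 0.486] spin -0.002
```

Request:
send_rows(
  increments=[
    {"dx": 0.02, "dy": 0.01, "dz": 0.2, "spin": 0, "grip": 0.4},
    {"dx": 0.02, "dy": 0.01, "dz": 0.4, "spin": 0, "grip": 0.4},
    {"dx": 0.02, "dy": 0.01, "dz": 0.48, "spin": 0, "grip": 0.4},
    {"dx": 0.02, "dy": 0.01, "dz": 0.48, "spin": 0, "grip": 0.4},
    {"dx": 0.02, "dy": 0.01, "dz": 0.48, "spin": 0, "grip": -1},
    {"dx": 0.02, "dy": 0.01, "dz": 0.48, "spin": 0, "grip": -1},
    {"dx": 0.02, "dy": 0.01, "dz": 0.48, "spin": 0, "grip": -1},
    {"dx": 0.02, "dy": 0.01, "dz": 0.48, "spin": 0, "grip": -1},
    {"dx": 0.02, "dy": 0.01, "dz": 0.48, "spin": 0, "grip": -1},
    {"dx": 0.02, "dy": 0.01, "dz": 0.48, "spin": 0, "grip": -1},
  ],
  force=55,
)

```text
t: 10.6
tool_pos: [0.5268, 0.0863, 0.0071]
tcp_rot: [-3.14, 0.094, -0.001]
force: [0.0, 0.6, 3.0]
finger_gap: 0.0276
grip_force: 55.0
```

Request:
send_rows(
  increments=[
    {"dx": 0, "dy": 0, "dz": -0.1, "spin": 0, "grip": -1},
    {"dx": 0, "dy": 0, "dz": -0.3, "spin": 0, "grip": -1},
    {"dx": 0, "dy": 0, "dz": -0.6, "spin": 0, "grip": -1},
    {"dx": 0, "dy": 0, "dz": -0.9, "spin": 0, "grip": -1},
    {"dx": 0, "dy": 0, "dz": -0.9, "spin": 0, "grip": -1},
    {"dx": 0, "dy": 0, "dz": -0.9, "spin": 0, "grip": -1},
  ],
)

```text
t: 11.2
tool_pos: [0.5271, 0.0862, 0.1158]
tcp_rot: [-3.14, 0.094, -0.004]
force: [-0.6, -0.5, -2.2]
finger_gap: 0.0279
grip_force: 55.0
```

```bash
cat >> h.py <<'E'
def inhand(name):
    """blade centre line in the tool frame (mm), from the bright blade above the gripper"""
    p=ctrl.camera_params("wrist");s=ctrl.sense();im=ctrl.get_image("wrist");cv2.imwrite(f"pics/{name}.png",im)
    Q=R.from_rotvec(s["tcp_rot"]).as_matrix();z=s["tool_pos"][2]+.012
    m=(im.min(2)>225).astype(np.uint8);m[:,:230]=0;m[:,410:]=0
    n,l,st,c=cv2.connectedComponentsWithStats(m[:290]);i=1+np.argmax(st[1:,4]);print("blade box",st[i])
    for r in np.linspace(st[i,1]+3,st[i,1]+st[i,3]-4,4).astype(int):
        x=np.where(l[r]==i)[0];a,b=[(1000*(Q.T@(plane(p,(u,r),z)-s["tool_pos"]))) for u in(x[0],x[-1])];print(((a+b)/2)[:2].round(1),"w",(b-a)[1].round(1))
E
python3 -c "
from h import *
mv(.5,-.2875,.11,0.3);inhand('w9')"
```

```text
11.2 [0.5271 0.0862 0.1158] yaw -3.4 gap 0.027904413610333193 | units [-0.039  3.122  0.048] spin -0.083
blade box [  282     0    71   170 10568]
[107.3  -0.7] w 22.1
[91.4 -0.5] w 22.4
[74.6 -0.3] w 22.8
[56.4 -0.1] w 16.3
```

Request:
send_rows(
  increments=[
    {"dx": 0, "dy": 0.3, "dz": 0, "spin": 0, "grip": -1},
    {"dx": 0, "dy": 0.65, "dz": 0, "spin": 0, "grip": -1},
    {"dx": 0, "dy": 1, "dz": 0, "spin": 0, "grip": -1},
    {"dx": 0, "dy": 1, "dz": 0, "spin": 0, "grip": -1},
  ],
)

```text
t: 11.65
tool_pos: [0.5175, -0.0375, 0.1125]
tcp_rot: [3.139, -0.101, -0.006]
force: [0.1, 0.1, -1.1]
finger_gap: 0.0281
grip_force: 55.0
```

Request:
send_rows(
  increments=[
    {"dx": 0, "dy": 0.35, "dz": 0, "spin": 0, "grip": -1},
    {"dx": 0, "dy": 0.7, "dz": 0, "spin": 0, "grip": -1},
    {"dx": 0, "dy": 1, "dz": 0, "spin": 0, "grip": -1},
    {"dx": 0, "dy": 1, "dz": 0, "spin": 0, "grip": -1},
  ],
)

```text
t: 12.05
tool_pos: [0.5109, -0.1563, 0.113]
tcp_rot: [3.14, -0.1, -0.004]
force: [-0.0, 0.7, -0.4]
finger_gap: 0.0276
grip_force: 55.0
```

Request:
send_rows(
  increments=[
    {"dx": 0, "dy": 0.35, "dz": 0, "spin": 0, "grip": -1},
    {"dx": 0, "dy": 0.7, "dz": 0, "spin": 0, "grip": -1},
    {"dx": 0, "dy": 0.9, "dz": 0, "spin": -0.08, "grip": -1},
    {"dx": 0, "dy": 0.9, "dz": 0, "spin": -0.08, "grip": -1},
    {"dx": 0, "dy": 0.9, "dz": 0, "spin": -0.08, "grip": -1},
  ],
)

```text
t: 12.55
tool_pos: [0.5049, -0.2596, 0.113]
tcp_rot: [-3.139, -0.002, 0.004]
force: [-0.0, -0.1, -1.3]
finger_gap: 0.0282
grip_force: 55.0
```

```bash
python3 -c "
from h import *
mv(.503,-.2875,.08,0.3)"
```

```text
12.55 [ 0.5049 -0.2596  0.113 ] yaw 0.1 gap 0.028151883267418607 | units [-0.016  0.233  0.274] spin -0.005
```

Request:
send_rows(
  increments=[
    {"dx": -0.01, "dy": 0.15, "dz": 0.1, "spin": 0, "grip": -1},
    {"dx": -0.01, "dy": 0.23, "dz": 0.3, "spin": 0, "grip": -1},
    {"dx": -0.01, "dy": 0.23, "dz": 0.35, "spin": 0, "grip": -1},
    {"dx": -0.01, "dy": 0.23, "dz": 0.35, "spin": 0, "grip": -1},
  ],
)

```text
t: 12.95
tool_pos: [0.5034, -0.286, 0.0706]
tcp_rot: [-3.138, -0.006, 0.006]
force: [-0.2, 0.2, -1.2]
finger_gap: 0.0278
grip_force: 55.0
```

```bash
python3 -c "
from h import *
mv(.503,-.2875,.0135,0.3);inhand('w10')"
```

```text
12.95 [ 0.5034 -0.286   0.0706] yaw 0.2 gap 0.02779908285560797 | units [-0.002  0.014  0.476] spin -0.002
blade box [  281     0    73   165 10975]
[107.1  -0.7] w 22.6
[92.  -0.6] w 23.0
[75.6 -0.4] w 23.4
[58.1  7. ] w 1.7
```

View pics/w10.png

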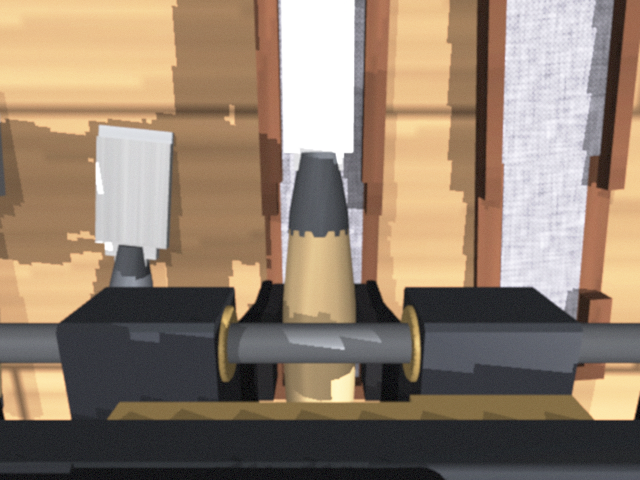

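The blade (centre column 318) sits in the middle of insert_25's rims (258 to 387). Lowering.

Request:
send_rows(
  increments=[
    {"dx": 0, "dy": 0.02, "dz": 0.2, "spin": 0, "grip": -1},
    {"dx": 0, "dy": 0.02, "dz": 0.35, "spin": 0, "grip": -1},
    {"dx": 0, "dy": 0.02, "dz": 0.42, "spin": 0, "grip": -1},
    {"dx": 0, "dy": 0.02, "dz": 0.46, "spin": 0, "grip": -1},
    {"dx": 0, "dy": 0.02, "dz": 0.48, "spin": 0, "grip": -1},
    {"dx": 0, "dy": 0.02, "dz": 0.48, "spin": 0, "grip": -1},
    {"dx": 0, "dy": 0.02, "dz": 0.48, "spin": 0, "grip": -1},
  ],
)

```text
t: 13.7
tool_pos: [0.5051, -0.2915, 0.0158]
tcp_rot: [3.141, 0.005, 0.002]
force: [-0.2, 0.0, -0.9]
finger_gap: 0.028
grip_force: 55.0
```

```bash
python3 -c "
from h import *
mv(.503,-.2875,.013,0.3);print(ctrl.sense()['force'])"
```

```text
13.7 [ 0.5051 -0.2915  0.0158] yaw 0.2 gap 0.027962386130153467 | units [-0.018 -0.033  0.024] spin -0.003
[-0.21213653  0.01989449 -0.92021069]
```

Request:
send_rows(
  increments=[
    {"dx": -0.01, "dy": -0.02, "dz": 0.02, "spin": 0, "grip": -1},
    {"dx": -0.01, "dy": -0.02, "dz": 0.03, "spin": 0, "grip": -1},
    {"dx": -0.01, "dy": -0.02, "dz": 0.03, "spin": 0, "grip": -0.25},
    {"dx": -0.01, "dy": -0.02, "dz": 0.03, "spin": 0, "grip": 0.15},
    {"dx": -0.01, "dy": -0.02, "dz": 0.03, "spin": 0, "grip": 0.15},
    {"dx": -0.01, "dy": -0.02, "dz": 0.03, "spin": 0, "grip": 0.15},
    {"dx": -0.01, "dy": -0.02, "dz": -0.1, "spin": 0, "grip": 0.15},
    {"dx": -0.01, "dy": -0.02, "dz": -0.4, "spin": 0, "grip": 0.15},
    {"dx": -0.01, "dy": -0.02, "dz": -0.8, "spin": 0, "grip": 0.15},
    {"dx": -0.01, "dy": -0.02, "dz": -0.8, "spin": 0, "grip": 0.15},
    {"dx": -0.01, "dy": -0.02, "dz": -0.8, "spin": 0, "grip": 0.15},
  ],
)

```text
t: 14.8
tool_pos: [0.5047, -0.2898, 0.1139]
tcp_rot: [3.139, 0.005, 0.006]
force: [-0.0, 0.0, -0.3]
finger_gap: 0.0504
grip_force: 0.0
```

```bash
python3 -c "
from h import *
mv(.4454,-.1774,.06,-6);inhand('w11')"
```

```text
14.8 [ 0.5047 -0.2898  0.1139] yaw 0.2 gap 0.050354766690700006 | units [-0.493 -0.939  0.445] spin 0.137
blade box [ 294   32   44  123 4854]
[98.  -1.2] w 13.8
[86.6 -1.2] w 14.1
[74.3 -1.1] w 14.1
[61.5  3.7] w 0.7
```

Request:
send_rows(
  increments=[
    {"dx": -0.2, "dy": -0.35, "dz": 0, "spin": 0.07, "grip": 0.4},
    {"dx": -0.49, "dy": -0.7, "dz": 0, "spin": 0.14, "grip": 0.4},
    {"dx": -0.49, "dy": -0.94, "dz": 0.2, "spin": 0.14, "grip": 0.4},
    {"dx": -0.49, "dy": -0.94, "dz": 0.4, "spin": 0.14, "grip": 0.4},
    {"dx": -0.49, "dy": -0.94, "dz": 0.4, "spin": 0.14, "grip": 0.4},
    {"dx": -0.49, "dy": -0.94, "dz": 0.4, "spin": 0.14, "grip": 0.4},
  ],
)

```text
t: 15.45
tool_pos: [0.4433, -0.1757, 0.0622]
tcp_rot: [-3.136, 0.168, 0.004]
force: [0.1, 0.3, -0.3]
finger_gap: 0.0607
grip_force: 0.0
```

```bash
python3 -c "
from h import *
mv(.4454,-.1774,.003,-6)"
```

```text
15.45 [ 0.4433 -0.1757  0.0622] yaw -6.1 gap 0.06069982396268001 | units [0.02  0.013 0.493] spin -0.003
```

Request:
send_rows(
  increments=[
    {"dx": 0.02, "dy": 0.01, "dz": 0.2, "spin": 0, "grip": 0.4},
    {"dx": 0.02, "dy": 0.01, "dz": 0.4, "spin": 0, "grip": 0.4},
    {"dx": 0.02, "dy": 0.01, "dz": 0.49, "spin": 0, "grip": 0.4},
    {"dx": 0.02, "dy": 0.01, "dz": 0.49, "spin": 0, "grip": 0.4},
    {"dx": 0.02, "dy": 0.01, "dz": 0.49, "spin": 0, "grip": -1},
    {"dx": 0.02, "dy": 0.01, "dz": 0.49, "spin": 0, "grip": -1},
    {"dx": 0.02, "dy": 0.01, "dz": 0.49, "spin": 0, "grip": -1},
    {"dx": 0.02, "dy": 0.01, "dz": 0.49, "spin": 0, "grip": -1},
    {"dx": 0.02, "dy": 0.01, "dz": 0.49, "spin": 0, "grip": -1},
    {"dx": 0.02, "dy": 0.01, "dz": 0.49, "spin": 0, "grip": -1},
  ],
  force=60,
)

```text
t: 16.45
tool_pos: [0.4467, -0.1777, 0.0045]
tcp_rot: [3.137, -0.168, 0.001]
force: [-0.5, -0.1, 1.0]
finger_gap: 0.0278
grip_force: 60.0
```

Request:
send_rows(
  increments=[
    {"dx": 0, "dy": 0, "dz": -0.1, "spin": 0, "grip": -1},
    {"dx": 0, "dy": 0, "dz": -0.3, "spin": 0, "grip": -1},
    {"dx": 0, "dy": 0, "dz": -0.6, "spin": 0, "grip": -1},
    {"dx": 0, "dy": 0, "dz": -0.9, "spin": 0, "grip": -1},
    {"dx": 0, "dy": 0, "dz": -0.9, "spin": 0, "grip": -1},
    {"dx": 0, "dy": 0, "dz": -0.9, "spin": 0, "grip": -1},
  ],
)

```text
t: 17.05
tool_pos: [0.4469, -0.1778, 0.1133]
tcp_rot: [3.136, -0.168, 0.003]
force: [0.6, -0.7, -2.2]
finger_gap: 0.0278
grip_force: 60.0
```

```bash
python3 -c "
from h import *
mv(.5115,-.409,.11,5.2);inhand('w12')"
```

```text
17.05 [ 0.4469 -0.1778  0.1133] yaw -6.1 gap 0.027796562442507073 | units [0.741 1.859 0.03 ] spin -0.252
blade box [  261     0   110   167 16046]
[107.3  -1. ] w 34.4
[91.8 -0.7] w 34.8
[75.3 -0.7] w 35.2
[57.4 -0.6] w 15.9
```

Request:
send_rows(
  increments=[
    {"dx": 0.12, "dy": 0.3, "dz": 0, "spin": 0, "grip": -1},
    {"dx": 0.26, "dy": 0.65, "dz": 0, "spin": 0, "grip": -1},
    {"dx": 0.4, "dy": 1, "dz": 0, "spin": 0, "grip": -1},
    {"dx": 0.4, "dy": 1, "dz": 0, "spin": 0, "grip": -1},
  ],
)

```text
t: 17.5
tool_pos: [0.481, -0.3061, 0.11]
tcp_rot: [3.136, -0.173, -0.003]
force: [-0.1, 0.8, -1.4]
finger_gap: 0.0283
grip_force: 60.0
```

Request:
send_rows(
  increments=[
    {"dx": 0.12, "dy": 0.3, "dz": 0, "spin": -0.08, "grip": -1},
    {"dx": 0.24, "dy": 0.6, "dz": 0, "spin": -0.16, "grip": -1},
    {"dx": 0.34, "dy": 0.86, "dz": 0, "spin": -0.25, "grip": -1},
    {"dx": 0.34, "dy": 0.86, "dz": 0.2, "spin": -0.25, "grip": -1},
    {"dx": 0.34, "dy": 0.86, "dz": 0.32, "spin": -0.25, "grip": -1},
    {"dx": 0.34, "dy": 0.86, "dz": 0.32, "spin": -0.25, "grip": -1},
  ],
)

```text
t: 18.1
tool_pos: [0.5078, -0.4053, 0.0682]
tcp_rot: [-3.131, -0.14, 0.011]
force: [-0.6, 0.7, -2.1]
finger_gap: 0.0282
grip_force: 60.0
```

```bash
python3 -c "
from h import *
mv(.5125,-.409,.0105,5.2);inhand('w13')"
```

```text
18.1 [ 0.5078 -0.4053  0.0682] yaw 5.1 gap 0.02821162767755896 | units [0.039 0.038 0.48 ] spin -0.002
blade box [  261     0   110   144 14577]
[107.1  -1.3] w 34.2
[94. -1.] w 34.4
[80. -1.] w 34.7
[65.2 -0.9] w 35.4
```

View pics/w13.png

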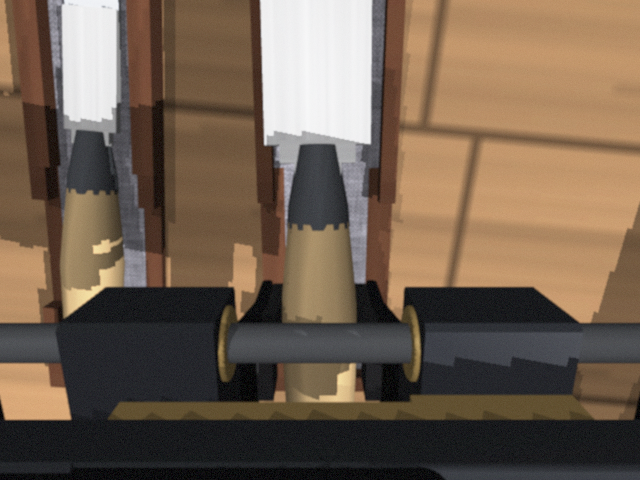

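The blade (centre 316) is over insert_38's recess (rims 252 to 406), so I'll shift about 5 mm right. chisel_25 lies well in its recess on the left at (90,150). Lowering.

Request:
send_rows(
  increments=[
    {"dx": 0.03, "dy": 0.04, "dz": 0.2, "spin": 0, "grip": -1},
    {"dx": 0.03, "dy": 0.04, "dz": 0.35, "spin": 0, "grip": -1},
    {"dx": 0.03, "dy": 0.04, "dz": 0.42, "spin": 0, "grip": -1},
    {"dx": 0.03, "dy": 0.04, "dz": 0.46, "spin": 0, "grip": -1},
    {"dx": 0.03, "dy": 0.04, "dz": 0.48, "spin": 0, "grip": -1},
    {"dx": 0.03, "dy": 0.04, "dz": 0.48, "spin": 0, "grip": -1},
    {"dx": 0.03, "dy": 0.04, "dz": 0.48, "spin": 0, "grip": -1},
  ],
)

```text
t: 18.85
tool_pos: [0.5154, -0.4138, 0.0171]
tcp_rot: [3.137, 0.14, 0.001]
force: [-0.0, -0.4, -1.8]
finger_gap: 0.028
grip_force: 60.0
```

```bash
python3 -c "
from h import *
mv(.5125,-.409,.0105,5.2);print(ctrl.sense()['force'])"
```

```text
18.85 [ 0.5154 -0.4138  0.0171] yaw 5.1 gap 0.028027126868035088 | units [-0.02  -0.042  0.055] spin -0.002
[-0.00309001 -0.36487347 -1.82929347]
```

Request:
send_rows(
  increments=[
    {"dx": -0.02, "dy": -0.03, "dz": 0.02, "spin": 0, "grip": -1},
    {"dx": -0.02, "dy": -0.03, "dz": 0.04, "spin": 0, "grip": -1},
    {"dx": -0.02, "dy": -0.03, "dz": 0.06, "spin": 0, "grip": -1},
    {"dx": -0.02, "dy": -0.03, "dz": 0.06, "spin": 0, "grip": -1},
    {"dx": -0.02, "dy": -0.03, "dz": 0.06, "spin": 0, "grip": -1},
  ],
)

```text
t: 19.35
tool_pos: [0.5122, -0.4101, 0.0104]
tcp_rot: [-3.138, -0.141, 0.001]
force: [-3.7, 3.4, 8.1]
finger_gap: 0.0276
grip_force: 60.0
```

```bash
python3 -c "
from h import *
mv(.5125,-.409,.0105,5.2);print(ctrl.sense()['force'])"
```

```text
19.35 [ 0.5122 -0.4101  0.0104] yaw 5.1 gap 0.027633885538964786 | units [ 0.003 -0.008 -0.001] spin -0.001
[-3.69317479  3.39925575  8.08544682]
```

It has touched bottom. I'll release, rise and go to chisel_50.

Request:
send_rows(
  increments=[
    {"dx": 0, "dy": 0, "dz": 0, "spin": 0, "grip": -0.25},
    {"dx": 0, "dy": 0, "dz": 0, "spin": 0, "grip": 0.15},
    {"dx": 0, "dy": 0, "dz": 0, "spin": 0, "grip": 0.15},
    {"dx": 0, "dy": 0, "dz": 0, "spin": 0, "grip": 0.15},
    {"dx": 0, "dy": 0, "dz": -0.1, "spin": 0, "grip": 0.15},
    {"dx": 0, "dy": 0, "dz": -0.4, "spin": 0, "grip": 0.15},
    {"dx": 0, "dy": 0, "dz": -0.8, "spin": 0, "grip": 0.15},
    {"dx": 0, "dy": 0, "dz": -0.8, "spin": 0, "grip": 0.15},
  ],
)

```text
t: 20.15
tool_pos: [0.5163, -0.414, 0.1145]
tcp_rot: [3.128, 0.14, 0.015]
force: [1.2, -0.5, 1.5]
finger_gap: 0.0498
grip_force: 0.0
```

Request:
send_rows(
  increments=[
    {"dx": 0, "dy": -0.4, "dz": 0, "spin": 0, "grip": 0.15},
    {"dx": 0, "dy": -0.8, "dz": 0, "spin": 0, "grip": 0.15},
    {"dx": 0, "dy": -1, "dz": 0, "spin": 0, "grip": 0.4},
    {"dx": 0, "dy": -1, "dz": 0, "spin": 0, "grip": 0.4},
  ],
)

```text
t: 20.55
tool_pos: [0.5013, -0.2873, 0.1052]
tcp_rot: [-3.137, -0.145, 0.0]
force: [-0.4, -0.5, 0.1]
finger_gap: 0.058
grip_force: 0.0
```

Request:
send_rows(
  increments=[
    {"dx": 0, "dy": -0.4, "dz": 0, "spin": 0, "grip": 0.4},
    {"dx": 0, "dy": -0.8, "dz": 0, "spin": 0.1, "grip": 0.4},
    {"dx": -0.2, "dy": -1, "dz": 0, "spin": 0.2, "grip": 0.4},
    {"dx": -0.2, "dy": -1, "dz": 0, "spin": 0.2, "grip": 0.4},
    {"dx": -0.2, "dy": -1, "dz": 0, "spin": 0.2, "grip": 0.4},
  ],
)

```text
t: 21.05
tool_pos: [0.4675, -0.1739, 0.1058]
tcp_rot: [3.139, -0.105, 0.003]
force: [0.1, -0.9, 0.5]
finger_gap: 0.0609
grip_force: 0.0
```

```bash
python3 -c "
from h import *
mv(.4732,-.089,.1,-3.7)"
```

```text
21.05 [ 0.4675 -0.1739  0.1058] yaw -3.8 gap 0.06092757355189212 | units [ 0.    -0.709  0.047] spin -0.003
```

Request:
send_rows(
  increments=[
    {"dx": 0, "dy": -0.35, "dz": 0, "spin": 0, "grip": 0.4},
    {"dx": 0, "dy": -0.71, "dz": 0.1, "spin": 0, "grip": 0.4},
    {"dx": 0, "dy": -0.71, "dz": 0.25, "spin": 0, "grip": 0.4},
    {"dx": 0, "dy": -0.71, "dz": 0.4, "spin": 0, "grip": 0.4},
    {"dx": 0, "dy": -0.71, "dz": 0.4, "spin": 0, "grip": 0.4},
  ],
)

```text
t: 21.55
tool_pos: [0.4723, -0.0887, 0.0553]
tcp_rot: [-3.139, 0.106, 0.004]
force: [-0.3, 0.5, -0.4]
finger_gap: 0.0609
grip_force: 0.0
```

```bash
python3 -c "
from h import *
mv(.4732,-.089,.003,-3.7)"
```

```text
21.55 [ 0.4723 -0.0887  0.0553] yaw -3.9 gap 0.060850818439291486 | units [0.009 0.002 0.436] spin -0.004
```

Request:
send_rows(
  increments=[
    {"dx": 0, "dy": 0, "dz": 0.2, "spin": 0, "grip": 0.4},
    {"dx": 0, "dy": 0, "dz": 0.36, "spin": 0, "grip": 0.4},
    {"dx": 0, "dy": 0, "dz": 0.44, "spin": 0, "grip": 0.4},
    {"dx": 0, "dy": 0, "dz": 0.44, "spin": 0, "grip": 0.4},
    {"dx": 0, "dy": 0, "dz": 0.44, "spin": 0, "grip": -1},
    {"dx": 0, "dy": 0, "dz": 0.44, "spin": 0, "grip": -1},
    {"dx": 0, "dy": 0, "dz": 0.44, "spin": 0, "grip": -1},
    {"dx": 0, "dy": 0, "dz": 0.44, "spin": 0, "grip": -1},
    {"dx": 0, "dy": 0, "dz": 0.44, "spin": 0, "grip": -1},
    {"dx": 0, "dy": 0, "dz": 0.44, "spin": 0, "grip": -1},
  ],
  force=60,
)

```text
t: 22.55
tool_pos: [0.4729, -0.0883, 0.0045]
tcp_rot: [3.139, -0.106, 0.001]
force: [-0.7, -0.7, 2.5]
finger_gap: 0.028
grip_force: 60.0
```

Request:
send_rows(
  increments=[
    {"dx": 0, "dy": 0, "dz": -0.1, "spin": 0, "grip": -1},
    {"dx": 0, "dy": 0, "dz": -0.3, "spin": 0, "grip": -1},
    {"dx": 0, "dy": 0, "dz": -0.6, "spin": 0, "grip": -1},
    {"dx": 0, "dy": 0, "dz": -0.9, "spin": 0, "grip": -1},
    {"dx": 0, "dy": 0, "dz": -0.9, "spin": 0, "grip": -1},
    {"dx": 0, "dy": 0, "dz": -0.9, "spin": 0, "grip": -1},
  ],
)

```text
t: 23.15
tool_pos: [0.473, -0.0882, 0.1131]
tcp_rot: [3.139, -0.106, 0.003]
force: [-0.1, -0.1, -2.6]
finger_gap: 0.0283
grip_force: 60.0
```

```bash
python3 -c "
from h import *
mv(.466,.411,.11,5.5);inhand('w14')"
```

```text
23.15 [ 0.473  -0.0882  0.1131] yaw -3.9 gap 0.028267243720471086 | units [-0.339 -4.146  0.024] spin -0.208
blade box [  248     0   145   175 20946]
[107.3   0.2] w 45.1
[90.8  0.2] w 45.9
[73.4  0.2] w 46.7
[54.7  9.6] w 1.7
```

Request:
send_rows(
  increments=[
    {"dx": -0.03, "dy": -0.3, "dz": 0, "spin": 0, "grip": -1},
    {"dx": -0.05, "dy": -0.65, "dz": 0, "spin": 0, "grip": -1},
    {"dx": -0.08, "dy": -0.95, "dz": 0, "spin": 0, "grip": -1},
    {"dx": -0.08, "dy": -0.95, "dz": 0, "spin": 0, "grip": -1},
  ],
)

```text
t: 23.6
tool_pos: [0.4683, 0.0301, 0.1098]
tcp_rot: [-3.138, 0.1, 0.008]
force: [-0.4, -0.4, -2.6]
finger_gap: 0.0278
grip_force: 60.0
```

Request:
send_rows(
  increments=[
    {"dx": -0.03, "dy": -0.35, "dz": 0, "spin": 0, "grip": -1},
    {"dx": -0.05, "dy": -0.7, "dz": 0, "spin": 0, "grip": -1},
    {"dx": -0.08, "dy": -0.95, "dz": 0, "spin": 0, "grip": -1},
    {"dx": -0.08, "dy": -0.95, "dz": 0, "spin": 0, "grip": -1},
  ],
)

```text
t: 24.0
tool_pos: [0.4671, 0.1431, 0.1103]
tcp_rot: [-3.139, 0.101, 0.006]
force: [-0.9, -0.8, -2.6]
finger_gap: 0.0279
grip_force: 60.0
```

Request:
send_rows(
  increments=[
    {"dx": -0.03, "dy": -0.35, "dz": 0, "spin": 0, "grip": -1},
    {"dx": -0.05, "dy": -0.7, "dz": 0, "spin": 0, "grip": -1},
    {"dx": -0.08, "dy": -0.95, "dz": 0, "spin": 0, "grip": -1},
    {"dx": -0.08, "dy": -0.95, "dz": 0, "spin": 0, "grip": -1},
  ],
)

```text
t: 24.4
tool_pos: [0.4661, 0.2568, 0.1107]
tcp_rot: [3.14, -0.102, -0.004]
force: [-0.2, -0.6, -2.4]
finger_gap: 0.0283
grip_force: 60.0
```

Request:
send_rows(
  increments=[
    {"dx": -0.03, "dy": -0.35, "dz": 0, "spin": -0.05, "grip": -1},
    {"dx": -0.05, "dy": -0.7, "dz": 0, "spin": -0.1, "grip": -1},
    {"dx": -0.08, "dy": -0.95, "dz": 0, "spin": -0.2, "grip": -1},
    {"dx": -0.08, "dy": -0.95, "dz": 0, "spin": -0.21, "grip": -1},
    {"dx": -0.08, "dy": -0.95, "dz": 0, "spin": -0.21, "grip": -1},
  ],
)

```text
t: 24.9
tool_pos: [0.4648, 0.3679, 0.1106]
tcp_rot: [3.136, 0.153, -0.004]
force: [0.1, 0.2, -2.4]
finger_gap: 0.0274
grip_force: 60.0
```

```bash
python3 -c "
from h import *
mv(.466,.411,.07,5.5)"
```

```text
24.9 [0.4648 0.3679 0.1106] yaw 5.6 gap 0.027401352384367653 | units [ 0.046 -0.357  0.337] spin 0.002
```

Request:
send_rows(
  increments=[
    {"dx": 0.04, "dy": -0.2, "dz": 0, "spin": 0, "grip": -1},
    {"dx": 0.04, "dy": -0.35, "dz": 0.15, "spin": 0, "grip": -1},
    {"dx": 0.04, "dy": -0.35, "dz": 0.33, "spin": 0, "grip": -1},
    {"dx": 0.04, "dy": -0.35, "dz": 0.33, "spin": 0, "grip": -1},
    {"dx": 0.04, "dy": -0.35, "dz": 0.33, "spin": 0, "grip": -1},
    {"dx": 0.04, "dy": -0.35, "dz": 0.33, "spin": 0, "grip": -1},
  ],
)

```text
t: 25.5
tool_pos: [0.4669, 0.4109, 0.0736]
tcp_rot: [-3.138, -0.15, -0.002]
force: [0.3, 0.8, -1.9]
finger_gap: 0.0283
grip_force: 60.0
```

```bash
python3 -c "
from h import *
mv(.466,.411,.0105,5.5);inhand('w15')"
```

```text
25.5 [0.4669 0.4109 0.0736] yaw 5.5 gap 0.028302843616281187 | units [-0.008 -0.002  0.526] spin -0.001
blade box [  248     0   145   144 19357]
[1.072e+02 1.000e-01] w 45.4
[94.1 -0.1] w 45.6
[80. -0.] w 46.1
[65.2 14.7] w 4.4
```

View pics/w15.png

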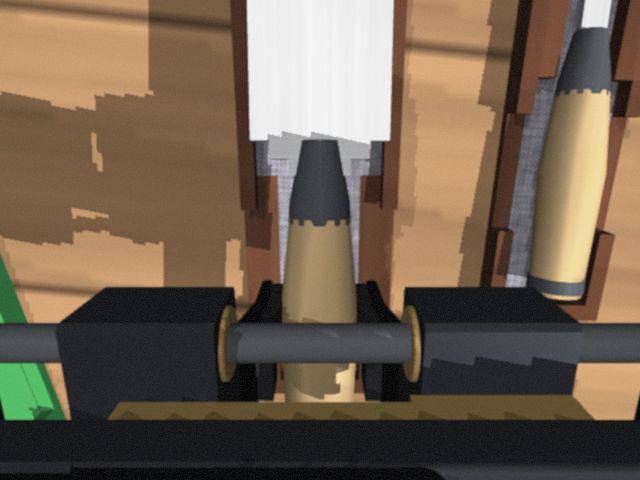

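The blade (248 to 393) is centred between insert_50's rims (232 to 406). Lowering.

Request:
send_rows(
  increments=[
    {"dx": -0.01, "dy": 0, "dz": 0.2, "spin": 0, "grip": -1},
    {"dx": -0.01, "dy": 0, "dz": 0.35, "spin": 0, "grip": -1},
    {"dx": -0.01, "dy": 0, "dz": 0.42, "spin": 0, "grip": -1},
    {"dx": -0.01, "dy": 0, "dz": 0.47, "spin": 0, "grip": -1},
    {"dx": -0.01, "dy": 0, "dz": 0.5, "spin": 0, "grip": -1},
    {"dx": -0.01, "dy": 0, "dz": 0.52, "spin": 0, "grip": -1},
    {"dx": -0.01, "dy": 0, "dz": 0.52, "spin": 0, "grip": -1},
    {"dx": -0.01, "dy": 0, "dz": 0.52, "spin": 0, "grip": -1},
  ],
)

```text
t: 26.35
tool_pos: [0.4653, 0.412, 0.011]
tcp_rot: [-3.137, -0.153, -0.002]
force: [0.4, 0.1, -3.0]
finger_gap: 0.0284
grip_force: 60.0
```

```bash
python3 -c "
from h import *
mv(.466,.411,.0105,5.5);print(ctrl.sense()['force'])"
```

```text
26.35 [0.4653 0.412  0.011 ] yaw 5.6 gap 0.02841172750740205 | units [0.005 0.009 0.004] spin 0.002
[ 0.4433367   0.06544932 -2.97049137]
```

Request:
send_rows(
  increments=[
    {"dx": 0, "dy": 0, "dz": 0.01, "spin": 0, "grip": -1},
    {"dx": 0, "dy": 0, "dz": 0.02, "spin": 0, "grip": -1},
    {"dx": 0, "dy": 0, "dz": 0.02, "spin": 0, "grip": -1},
    {"dx": 0, "dy": 0, "dz": 0.02, "spin": 0, "grip": -0.25},
    {"dx": 0, "dy": 0, "dz": 0.02, "spin": 0, "grip": 0.15},
    {"dx": 0, "dy": 0, "dz": 0.02, "spin": 0, "grip": 0.15},
    {"dx": 0, "dy": 0, "dz": 0.02, "spin": 0, "grip": 0.15},
    {"dx": 0, "dy": 0, "dz": -0.1, "spin": 0, "grip": 0.15},
    {"dx": 0, "dy": 0, "dz": -0.4, "spin": 0, "grip": 0.15},
    {"dx": 0, "dy": 0, "dz": -0.8, "spin": 0, "grip": 0.15},
    {"dx": 0, "dy": 0, "dz": -0.9, "spin": 0, "grip": 0.15},
  ],
)

```text
t: 27.45
tool_pos: [0.468, 0.4139, 0.1256]
tcp_rot: [-3.132, -0.152, -0.014]
force: [0.6, 0.7, 1.0]
finger_gap: 0.0497
grip_force: 0.0
```

Request:
send_rows(
  increments=[
    {"dx": -0.3, "dy": 0.1, "dz": -0.4, "spin": 0, "grip": 0.15},
    {"dx": -0.6, "dy": 0.2, "dz": -0.8, "spin": 0, "grip": 0.15},
    {"dx": -0.6, "dy": 0.2, "dz": -1, "spin": 0, "grip": 0.15},
    {"dx": -0.6, "dy": 0.2, "dz": -1, "spin": 0, "grip": 0.15},
    {"dx": -0.6, "dy": 0.2, "dz": -1, "spin": 0, "grip": 0.15},
  ],
)

```text
t: 27.95
tool_pos: [0.3959, 0.3812, 0.2405]
tcp_rot: [-3.136, -0.153, -0.006]
force: [-0.1, 0.8, -0.7]
finger_gap: 0.0501
grip_force: 0.0
```

```bash
python3 - <<'E'
from h import *
p=ctrl.camera_params('wrist');w=ctrl.get_image("wrist")
im=ctrl.get_image("top");t=cv2.resize(im[155:285,190:510],None,fx=2,fy=2,interpolation=cv2.INTER_CUBIC)
cv2.imwrite("pics/f.png",np.vstack([w[:290],t]))
s=ctrl.sense();print(s["t"],s["tool_pos"],s["force"])
E
```

```text
28.05 [0.3950694  0.38036696 0.23735938] [-0.34639469 -0.09108666 -0.31690118]
```

View pics/f.png

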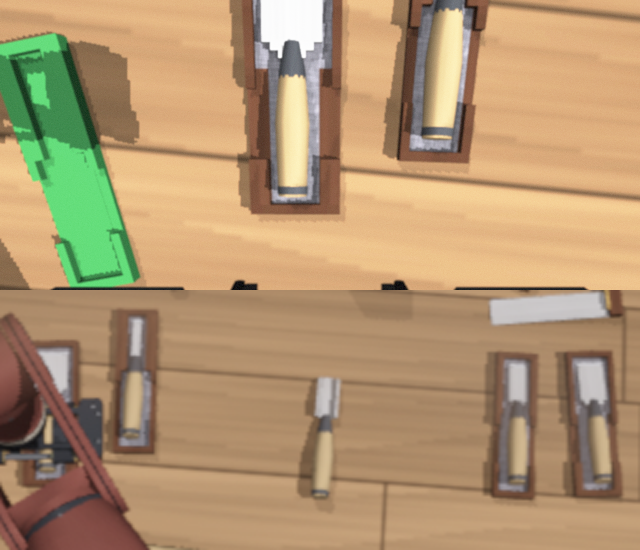

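All four chisels lie inside their recesses with visible margins. In the top crop, chisel_25 is at (516,430) and chisel_38 at (594,425). In the wrist half, chisel_50 is at (290,110) and chisel_12 at (443,80). The gouge at (324,440) hasn't been touched. Handing in.

```bash
python3 -c "
from rig import ctrl
print(ctrl.close_job())"
```

```text
the job is handed in; nothing more can be done
None
```

All four chisels are set down in their matching oak inserts, the gouge was left untouched, and the job was handed in after about 28 s of robot time; `close_job()` returned no verdict, so I only have the final pictures to go on.

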